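# Empty the tipping tray through its drop gate

## Robot

A 6-joint arm with a two-finger parallel gripper is mounted at the origin on the work surface. World frame = base frame: x ahead of the robot, y to its left, z up, the work surface at z = 0. Lengths are in m, angles in rad, forces in N, time in s.
With the tool pointing down it reaches from about 0.35 to 0.975 m from the base axis. Payload 4.9 kg.
Tool frame: the origin (TCP) lies at the very end of the fingers, on their centre line; the grasp point (between the pads) lies manip.grip_point_offset behind it (manip.grip_point_offset is the distance from the TCP to the grasp point, in m); z points along the fingers, y is the line along which they close (so a half turn about z gives the same grasp; the last joint's range is limited). The gripper opens to 85 mm and grips with 20 to 120 N. Pads are 22 mm wide; open, the fingers measure 114 mm over their backs; the gripper's body (76 mm by 85 mm) begins 54 mm behind the grasp point. The pads swing forward as they close: fully open they stand 13 mm farther back than shut.
Start: joints at [-0.119, 0.053, 1.613, -0, 1.476, -0.119], TCP at [0.625, 0, 0.231] pointing down, gripper open.
Joint ranges: [-3.01, 3.01], [-1.01, 2.22], [0.06, 2.58], [-1.02, 4.17], [0.09, 2.62], [-3.14, 3.14]. Speed limits (rad/s): [2.57, 2.57, 3.14, 3.14, 3.14, 3.14].

## Interface

Orientations are given as a unit quaternion [w, x, y, z].
In Python, from plant import manip gives the robot as it stands.
- The arm moves only by the shell command python3 -m crank 'ROWS' [OPENING]. ROWS is JSON, a list of rows, each an object of numbers: "x", "y", "z": the shift along the tool's x, y, z in cm; "turn": the turn about the tool's z in rad. In form: [{"x": .., "y": .., "z": .., "turn": ..}, ...]. A call has 1 to 5 rows; each row shifts and turns the commanded pose from where the row before left it, along the tool's axes as they then stand; what a row does not reach is not made up. A row lasts 1/10 s, in which the tool goes at most 50 mm and 8.59 degrees, less where a joint would pass 70% of its speed; a pose out of reach is approached as far as the arm can. A call with a gripper value outside its range is refused whole. OPENING is the opening in per cent of the stroke, from 0 (shut) to 100 (fully open), set as the call begins (- or left out, the last holds). The fingers move at their own pace and stop on an object; the grip force is fixed at half the most. Time passes only in rows, so rows that do not move let the fingers close. It gives the time, the measured TCP pose, the force, the opening and the grip force at its end, in the units of the state.
- manip.state(): the state, without advancing time (a new reading comes with each control period).
- manip.grab_frame(name): name is "scene" or "side" or "wrist"; returns (picture, depth): 480x640x3 uint8, red, green, blue; 480x640 float32, m along the optical axis (not along the pixel's ray), 0 where there is no reading.
- manip.camera_model(name): a dict with "mtx" (3x3 intrinsics, pixels), "k1" (the pictures are not rectified: a ray, as slopes to the right and down, at radius r is drawn at 1 + k1 r^2 times it, then the intrinsics apply), "world_to_cam" (4x4, takes a point from world to camera coordinates). Camera axes: x right, y down, z forward; pixel columns grow to the right and rows downward; lengths in m; the calibration is good to about 2 mm. A picture is of the moment at which its call begins: read the wrist's pose just before it. camera_model takes no time and is no camera call; for the wrist camera it gives the pose at the moment of the call.
- manip.job_done(): hands the job in; it is judged then, once.
The state is a dict: "time": time; "joint_pos": joint angles; "joint_vel": joint speeds; "joint_efforts": joint torques, N m; "tool_pos": TCP position; "tool_rot": TCP orientation; "contact_force": force on the tool from outside, world axes, zero at the start; "ft_torque": the same for the moment, N m; "gripper_width": opening from 0.0 (shut) to 1.0 (fully open); "grasp_force": force on a finger pad.
Only numpy, scipy, OpenCV 4.12 (cv2) and the standard library are available. Lean on these libraries where they do the work, as an engineer would, in place of code of your own. Each camera call takes 0.05 s, during which the arm holds its last target. There are 200 camera calls.

## Task

Empty the tipping tray of finished parts into the steel tote pan: with the tray still level, fold its end gate all the way down, then push the tipping lever over so that all three parts slide out through that end into the tote. Let the tray back down under control onto its rest, not dropping it, and leave the gate down. Spill no part on the bench, and leave the tote and everything else where they are.

Things in the scene. Friction and masses are not known exactly. Their poses are not given: they have to be found in the camera images.
- stand: blue steel stand bolted to the bench, base 190 x 210 mm, two cheek plates (233 mm high, 73 to 81 mm either side of the middle) carrying the tray on trunnion pins 215 mm above the bench. Origin on the bench below the middle of the trunnion axis. x runs along that axis, away from the lever side (at yaw 0 the lever is on the robot's side); the tray discharges towards -y (robot's right at yaw 0).
- tray (a joint): tip angle of the tray about the trunnion axis, rad: 0 level on its rear rest, growing as the rear (+y) end rises, to a stop at 0.87. Tail-heavy: let go at any angle it falls back level, so the lever must be held over while the parts slide (they start at some 0.4 to 0.65 rad) and then followed back. It takes about 3 to 10 N at the lever grip.
- tray_floor (a point): centre of the inner floor of the sheet-steel tray, which is 130 mm wide (x) and 220 mm long (y) inside, walls 50 mm high, 3 mm thick. Turns with the tray; level, its axes are parallel to the stand's. It lies 60 mm to the rear (+y) of the trunnion axis and 20 mm below it, 195 mm above the bench when level.
- lever_grip (a point): middle of the black round cross grip (16 mm diameter, 75 mm long, along the stand's x) topping the tipping lever, a 6 x 22 mm bar fixed to the tray on its -x side; the grip points away from the tray. It is 125 mm from the trunnion axis. At rest the lever leans 0.40 rad back to +y (grip 330 mm above the bench); tipping swings it over the top to 0.47 rad past vertical towards -y. Push from behind.
- gate (a joint): angle of the gate relative to the tray, rad: 0 shut (upright across the tray's -y end), growing as it folds outwards and down about its lower edge; about 1.57 is in line with the tray floor, 1.60 is the stop. The hinge is stiff (about 0.16 N m, some 3 N at the tab) and the gate stays where it is left; it may start a little ajar.
- gate_hinge (a point): middle of the gate's hinge line (parallel to the stand's x axis) at the tray's lip, 3 mm below the floor surface, 50 mm towards -y from the trunnion axis.
- gate_tab (a point): middle of the rolled top edge of the gate's finger tab: round, 10 mm diameter, 66 mm long (along x), 64 mm from the hinge line, set 5 mm outwards from the gate's inner face. The gate is 126 mm wide, 3 mm thick; its top is level with the tray's walls but for the tab, which stands 16 mm above them when shut. It can be pushed outwards from inside the tray, then down.
- tote_in (a point): centre of the inner floor of the tote pan: open sheet-metal pan, 190 (x) x 210 (y) x 55 mm high outside, walls and floor 4 mm, loose, about 1.2 kg, standing on the bench under the tray's gate end. Axes x and y along its sides, z up.
- link: flat steel link, round ends, two dark holes, 102 x 34 x 10 mm, about 0.24 kg; origin at the centre of its underside, x along its length. Starts lying in the tray.
- angle: steel angle cleat, 80 mm long, legs 40 mm, 5 mm thick, about 0.22 kg; origin at the centre of its underside, x along its length. Starts lying in the tray on one leg.
- channel: steel channel offcut, 70 mm long, 50 mm wide, 28 mm high, 5 mm thick, about 0.24 kg; origin at the centre of its underside, x along its length. Starts lying in the tray, open side up.
- wrench: combination wrench, 200 mm long, lying close beside the stand, on the side away from the lever; not part of the job
- driver: screwdriver with red handle, 190 mm, lying beside the tote, on the lever side; not part of the job
- hammer: hammer with wooden handle, 270 mm, lying on the right of the bench; not part of the job
- oil: grey oil bottle, 64 mm diameter, 170 mm tall, right of the bench; not part of the job
- can: plain steel can, 90 mm diameter, 110 mm tall, right of the bench; not part of the job
- grinder: red and black hand angle grinder, 300 mm long, left of the bench; not part of the job
- tape: yellow and black tape measure, 75 mm, lying beside the stand, on the lever side; not part of the job
Things that resemble listed ones, but are neither listed nor needed, are in the scene too. What is shaped like the angle but blue or pink is not meant. Of the things that look like the link, the smaller one is meant.

How it is judged:
By the outcome, as a careful person would: the job done as asked, in the order asked, and still so for the second after the job is handed in, with the robot touching nothing.
It also fails if it takes over 69 s, if anything falls off the work surface, if the arm or the gripper's body presses on something with over 40 N, if the wrist force passes 120 N, or if a joint passes its speed limit or range.

## Working session

There is one attempt and no reset: what is moved stays moved. The work goes in short steps, Python scripts to look and compute and a shell command to move; the robot and the scene stay as the last step left them, time stands still between calls to the robot, and variables do not carry over. Pictures are saved under pics/ and viewed, at most 10 in all, crops included, and the job is handed in when it is done.

```bash
mkdir -p pics
cat > h.py <<'E'
import numpy as np, cv2
from plant import manip
def model(n):
    m=manip.camera_model(n); return np.array(m["mtx"]),m["k1"],np.array(m["world_to_cam"])
def cloud(n,depth,m=None):
    K,k1,T=m or model(n)
    h,w=depth.shape; u,v=np.meshgrid(np.arange(w),np.arange(h))
    p=cv2.undistortPoints(np.stack([u,v],-1).reshape(-1,1,2).astype(np.float32),K,np.array([k1,0,0,0,0.])).reshape(h,w,2)
    c=np.dstack([p*depth[...,None],depth])
    R=T[:3,:3];t=T[:3,3]
    return (c-t)@R
def proj(n,P,m=None):
    K,k1,T=m or model(n)
    return cv2.projectPoints(np.atleast_2d(P).astype(float),cv2.Rodrigues(T[:3,:3])[0],T[:3,3],K,np.array([k1,0,0,0,0.]))[0].reshape(-1,2)
E
python3 - <<'E'
from h import *
for n in ("scene","side"):
    m=model(n);a,d=manip.grab_frame(n); cv2.imwrite(f"pics/{n}0.png",a[...,::-1]); np.savez(f"/tmp/{n}0.npz",a=a,d=d,c=cloud(n,d,m))
    print(n,-m[2][:3,:3].T@m[2][:3,3])
s=manip.state();print({k:s[k] for k in("time","tool_pos","tool_rot","contact_force","gripper_width")}, manip.grip_point_offset)
E
```

```text
scene [ 1.46463226 -0.05228106  1.19876825]
side [0.46812547 0.96418271 1.43978788]
{'time': 0.1, 'tool_pos': array([6.24438777e-01, 6.65816683e-05, 2.30169893e-01]), 'tool_rot': array([-7.40067613e-04,  7.07117975e-01,  7.07094965e-01, -5.75525038e-04]), 'contact_force': array([0.78541442, 0.14602827, 0.59144073]), 'gripper_width': 0.9977279020272206} 0.0187
```

View pics/scene0.png

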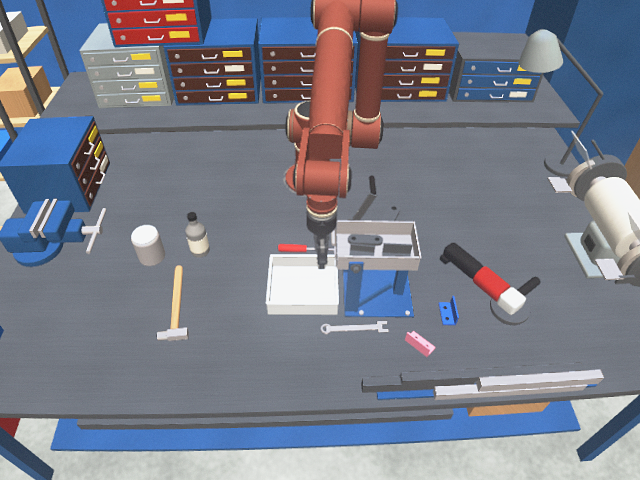

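View pics/side0.png

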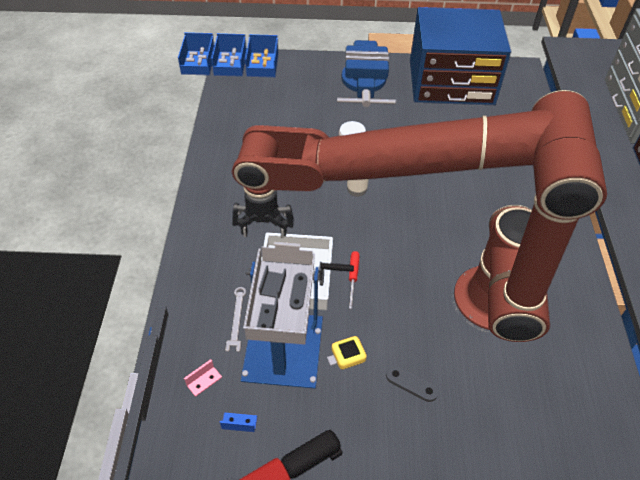

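The scene view shows the tray at (378,245), the tote at (303,283) and the lever at (370,190). The side view shows the tray at (280,290), the gate top at (290,250) and the black grip at (337,267). The pink (202,378) and blue (238,421) angles lie on the bench, and so does a larger link (410,385). The real parts are the three inside the tray.

Run:
```python
from h import *
z=np.load("/tmp/side0.npz");c=z["c"];a=z["a"].astype(int)
z2=np.load("/tmp/scene0.npz");c2=z2["c"]
def rect(p): 
    r=cv2.minAreaRect(p[:,:2].astype(np.float32)*1000); return r
for nm,C in(("side",c),("scene",c2)):
    box=(C[...,0]>.4)&(C[...,0]<.9)&(C[...,1]>-.2)&(C[...,1]<.35)
    m=box&(C[...,2]>.236)&(C[...,2]<.249)
    print(nm,"rim",m.sum(),rect(C[m]))
    yy,xx=np.nonzero(m);print(xx.min(),xx.max(),yy.min(),yy.max())
    m=box&(C[...,2]>.045)&(C[...,2]<.062);n,l,s,ct=cv2.connectedComponentsWithStats(m.astype(np.uint8))
    for i in range(1,n):
        if s[i,4]>30: print("tote",s[i],rect(C[l==i]),C[l==i][:,2].mean())
# grip: dark in window
w=np.zeros(a.shape[:2],bool);w[255:285,318:362]=1
m=w&(a.max(2)<70)&(c[...,2]>.28); P=c[m];print("grip",m.sum(),P.min(0),P.max(0),np.median(P,0),rect(P))
# gate tab
w[:]=0;w[232:262,255:318]=1
m=w&(c[...,2]>.25)&(c[...,2]<.28);P=c[m];print("tab",m.sum(),P.min(0),P.max(0),P.mean(0))
big=np.hstack([cv2.resize(z["a"][225:400,200:380],None,fx=3.3,fy=3.3)])[...,::-1]
cv2.imwrite("pics/crop1.png",big)
```

```text
side rim 765 ((565.2368774414062, 137.6951904296875), (189.19696044921875, 287.4076843261719), 5.822331428527832)
243 323 235 334
tote [263 232  18  14  90] ((625.0458374023438, -134.7948455810547), (53.781185150146484, 44.2669792175293), 87.9029312133789) 0.05463427784425327
tote [286 234  46  29 232] ((501.0062255859375, -135.11729431152344), (75.66515350341797, 163.31423950195312), 52.55665969848633) 0.054378210002177754
tote [318 270  12  31 113] ((471.7813720703125, 15.274971008300781), (95.23245239257812, 24.367698669433594), 87.50506591796875) 0.055349315626481675
tote [145 306  22  89 280] ((892.3666381835938, 224.83766174316406), (14.597701072692871, 248.6211395263672), 0.0963112935423851) 0.05223845128528422
tote [272 362  13   7  40] ((576.8865356445312, 263.15386962890625), (30.19995880126953, 10.261673927307129), 6.635458469390869) 0.05409516307393429
scene rim 662 ((567.3446655273438, 132.94046020507812), (185.01553344726562, 298.7455749511719), 5.365707874298096)
318 421 215 269
tote [266 255  72  52 646] ((552.5975952148438, -47.319366455078125), (213.18922424316406, 198.6913299560547), 87.36652374267578) 0.05482920384259308
tote [395 283  10   5  32] ((587.9669189453125, 247.8242950439453), (27.194698333740234, 7.9010796546936035), 86.10537719726562) 0.05494060758680511
tote [345 300  21   5  64] ((646.2207641601562, 104.8253173828125), (8.857712745666504, 59.18302536010742), 1.9948381185531616) 0.053887675078678365
tote [362 376  40   7 197] ((892.1565551757812, 151.16746520996094), (102.05553436279297, 15.625516891479492), 89.96488952636719) 0.05252970506268485
grip 199 [0.40962682 0.14299758 0.28632067] [0.48264659 0.16653889 0.34160116] [0.4449409  0.15874102 0.33446916] ((445.978759765625, 158.27964782714844), (19.405183792114258, 74.2548828125), 80.4249267578125)
tab 150 [0.49701927 0.00448699 0.2500258 ] [0.63431405 0.08309428 0.27343406] [0.56768543 0.03706858 0.25699863]
```

View pics/crop1.png

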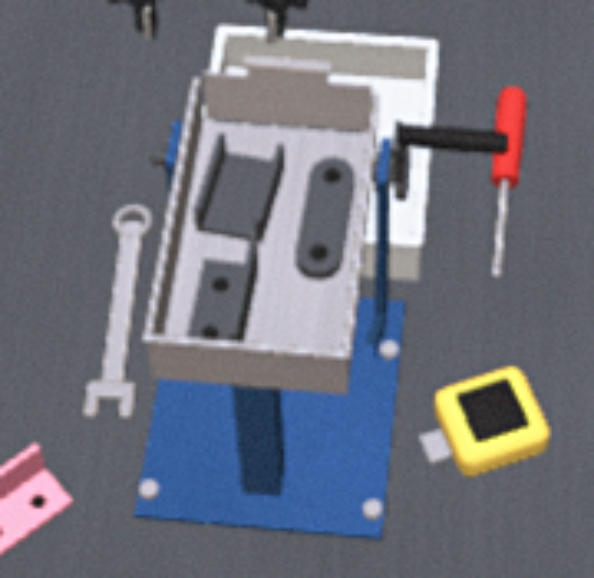

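Run:
```python
from h import *
z=np.load("/tmp/side0.npz");c=z["c"];a=z["a"].astype(int)
z2=np.load("/tmp/scene0.npz");c2=z2["c"]
# blue base plate from side: hue
for nm,A,C in(("side",z["a"],c),("scene",z2["a"],c2)):
    hsv=cv2.cvtColor(A,cv2.COLOR_RGB2HSV)
    box=(C[...,0]>.42)&(C[...,0]<.75)&(C[...,1]>-.1)&(C[...,1]<.33)
    m=box&(C[...,2]<.02)&(abs(hsv[...,0].astype(int)-108)<10)&(hsv[...,1]>130)
    P=C[m];print(nm,"base",m.sum(),P.min(0),P.max(0),cv2.minAreaRect(P[:,:2].astype(np.float32)*1000))
    m=box&(C[...,2]>.235)&(C[...,2]<.252)&(C[...,1]>.08)&(C[...,0]>.46)&(C[...,0]<.68)
    P=C[m];print("rim",cv2.minAreaRect(P[:,:2].astype(np.float32)*1000))
    m=(hsv[...,2]>-1)&box&(C[...,2]>.27)&(C[...,2]<.36)&(C[...,0]<.5)
    P=C[m];print("lever>",m.sum(),P.mean(0) if len(P) else 0)
w=np.zeros(a.shape[:2],bool);w[255:285,322:354]=1
m=w&(a.max(2)<70)&(c[...,2]>.31); P=c[m]
l=cv2.fitLine(P.astype(np.float32),cv2.DIST_HUBER,0,.01,.01).ravel();print("grip",l,P.min(0),P.max(0),np.percentile(P,90,axis=0))
# gate/tab profile from side: rows 240..262, col 280..300
for u in(275,290):
  for v in range(236,266,2): print(u,v,c[v,u].round(3),a[v,u])
```

```text
side base 2877 [ 0.47315794  0.08479542 -0.00993402] [0.67084783 0.29537031 0.0192392 ] ((572.7029418945312, 185.72335815429688), (211.8904266357422, 188.37730407714844), 87.03296661376953)
rim ((560.7835693359375, 179.1795196533203), (198.49832153320312, 172.662353515625), 89.75572204589844)
lever> 227 [0.45468893 0.15626626 0.33107605]
scene base 1933 [ 0.48228046  0.07721977 -0.00060892] [0.67279151 0.29120948 0.01839958] ((575.5523681640625, 185.0474853515625), (207.19381713867188, 185.06736755371094), 86.86824035644531)
rim ((563.7167358398438, 179.27694702148438), (197.86241149902344, 173.03330993652344), 89.83872985839844)
lever> 238 [0.47043759 0.14377658 0.31428659]
grip [ 0.99872255 -0.05049852 -0.00176344  0.4421197   0.15869585  0.33416033] [0.40962682 0.14791614 0.31973286] [0.47631447 0.16653889 0.34160116] [0.46944869 0.16299135 0.33879504]
275 236 [ 0.618 -0.152  0.049] [154 147 141]
275 238 [ 0.618 -0.154  0.036] [161 158 151]
275 240 [ 0.618 -0.152  0.03 ] [166 159 155]
275 242 [0.593 0.039 0.263] [198 193 203]
275 244 [0.594 0.037 0.253] [178 167 166]
275 246 [0.59
[... 348 characters left out ...]
8] [160 159 164]
275 264 [0.595 0.055 0.194] [199 197 210]
290 236 [ 0.574 -0.147  0.057] [203 207 212]
290 238 [ 0.574 -0.153  0.04 ] [164 157 153]
290 240 [ 0.575 -0.151  0.033] [161 159 152]
290 242 [ 0.575 -0.15   0.025] [165 158 152]
290 244 [0.557 0.042 0.26 ] [200 198 212]
290 246 [0.556 0.044 0.255] [156 146 142]
290 248 [0.557 0.045 0.249] [136 127 126]
290 250 [0.557 0.046 0.242] [138 129 126]
290 252 [0.557 0.048 0.237] [136 128 123]
290 254 [0.557 0.048 0.229] [142 132 128]
290 256 [0.557 0.048 0.221] [139 132 127]
290 258 [0.557 0.049 0.214] [139 127 124]
290 260 [0.557 0.05  0.206] [137 127 123]
290 262 [0.558 0.046 0.192] [127 118 121]
290 264 [0.558 0.049 0.189] [181 179 190]
```

```bash
python3 -m crank '[{"z":-3.5},{"z":-3.5},{"x":3.6,"y":-3},{"x":3.5,"y":-2.9},{"z":0}]' 0; python3 -m crank '[{"z":0},{"z":0},{"z":0},{"z":2},{"z":0}]'
python3 - <<'E'
from h import *
a,d=manip.grab_frame("side");cv2.imwrite("pics/s1.png",cv2.resize(a[180:330,220:380],None,fx=3.5,fy=3.5)[...,::-1])
a,d=manip.grab_frame("wrist");cv2.imwrite("pics/w1.png",a[...,::-1])
E
```

```text
schema error: expected keys x, y, z, turn
schema error: expected keys x, y, z, turn
```

View pics/s1.png

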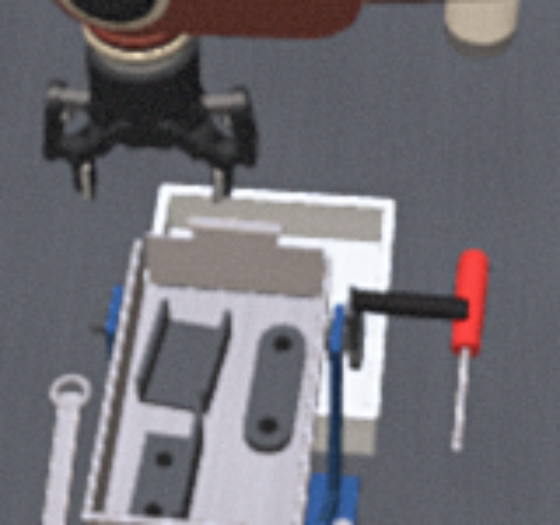

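View pics/w1.png

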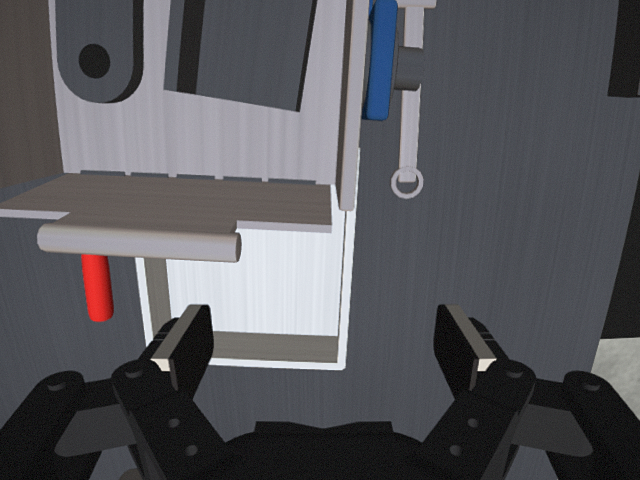

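The moves were refused because every row needs all four keys, so the arm hasn't moved. The wrist picture shows the gate tab at (140,243), the hinge line at row 180 and the link and channel clear behind it at rows 100–110. I'm resending with full rows.

```bash
python3 -m crank '[{"x":0,"y":0,"z":-3.5,"turn":0},{"x":0,"y":0,"z":-3.5,"turn":0},{"x":3.6,"y":-3,"z":0,"turn":0},{"x":3.5,"y":-2.9,"z":0,"turn":0},{"x":0,"y":0,"z":0,"turn":0}]' 0; python3 -m crank '[{"x":0,"y":0,"z":0,"turn":0},{"x":0,"y":0,"z":0,"turn":0},{"x":0,"y":0,"z":0,"turn":0},{"x":0,"y":0,"z":2,"turn":0},{"x":0,"y":0,"z":0,"turn":0}]'
python3 - <<'E'
from h import *
m=model("side");a,d=manip.grab_frame("side");cv2.imwrite("pics/s2.png",cv2.resize(a[180:330,220:380],None,fx=3.5,fy=3.5)[...,::-1])
s=manip.state();p=s["tool_pos"];print(p,((proj("side",[p],m)-[220,180])*3.5))
E
```

```text
time: 0.7
tool_pos: [0.5636, 0.0741, 0.3017]
tool_rot: [-0.001, 0.706, 0.709, 0.0]
contact_force: [1.0, -0.2, 0.0]
gripper_width: 0.144
grasp_force: 0.0
time: 1.2
tool_pos: [0.5652, 0.0702, 0.2782]
tool_rot: [-0.002, 0.708, 0.707, -0.002]
contact_force: [0.2, -0.6, -0.8]
gripper_width: 0.002
grasp_force: 0.0
[0.56553693 0.07031148 0.2794605 ] [[228.29916831 239.48235104]]
```

View pics/s2.png

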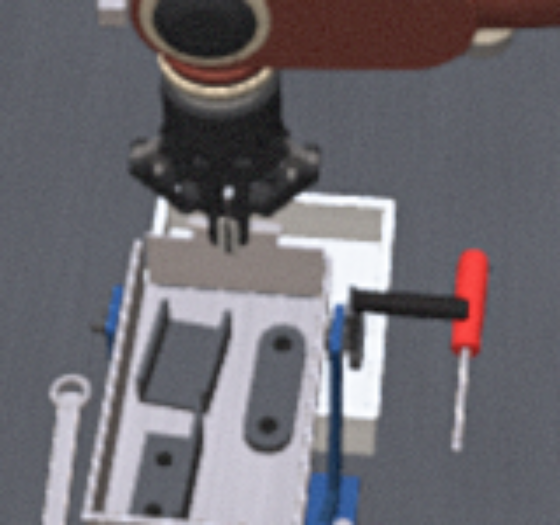

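Fingertips are at (228,240), just inside the gate and clear of the parts. Next I lower them and push the gate out.

```bash
python3 -m crank '[{"x":0,"y":0,"z":2.2,"turn":0},{"x":0,"y":0,"z":2.1,"turn":0},{"x":-1,"y":0,"z":0,"turn":0},{"x":-0.9,"y":0,"z":0,"turn":0},{"x":0,"y":0,"z":0,"turn":0}]'
python3 -m crank '[{"x":-0.7,"y":0,"z":0.3,"turn":0},{"x":-0.7,"y":0,"z":0.3,"turn":0},{"x":-0.5,"y":0,"z":0.5,"turn":0},{"x":-0.4,"y":0,"z":0.5,"turn":0},{"x":0,"y":0,"z":0,"turn":0}]'
```

```text
time: 1.75
tool_pos: [0.5668, 0.0507, 0.24]
tool_rot: [0.001, 0.708, 0.707, 0.001]
contact_force: [0.2, -0.4, 0.7]
gripper_width: -0.002
grasp_force: 0.0
time: 2.25
tool_pos: [0.5658, 0.0282, 0.2214]
tool_rot: [-0.0, 0.707, 0.707, -0.001]
contact_force: [0.9, -0.5, 0.1]
gripper_width: -0.0
grasp_force: 0.1
```

```bash
python3 -m crank '[{"x":-0.5,"y":0,"z":0.5,"turn":0},{"x":-0.4,"y":0,"z":0.5,"turn":0},{"x":0,"y":0,"z":0,"turn":0}]'
python3 - <<'E'
from h import *
m=model("side");a,d=manip.grab_frame("side");c=cloud("side",d,m)
for x in(.535,.515,.605):
  k=(abs(c[...,0]-x)<.002)&(c[...,1]>-.05)&(c[...,1]<.075)&(c[...,2]>.15)&(c[...,2]<.3)
  P=c[k];print(x,P[np.argsort(-P[:,2])][::2].round(3).tolist())
E
```

```text
time: 2.55
tool_pos: [0.5655, 0.0196, 0.2107]
tool_rot: [-0.0, 0.707, 0.707, -0.001]
contact_force: [0.2, -0.6, -0.2]
gripper_width: -0.001
grasp_force: 0.1
0.535 [[0.533, 0.017, 0.282], [0.535, 0.034, 0.279], [0.534, 0.01, 0.277], [0.535, 0.028, 0.275], [0.535, 0.031, 0.272], [0.536, 0.017, 0.27], [0.536, 0.011, 0.266], [0.536, 0.014, 0.262], [0.533, 0.027, 0.258], [0.535, 0.006, 0.216], [0.537, 0.01, 0.214], [0.534, 0.012, 0.212], [0.534, 0.015, 0.211], [0.537, 0.011, 0.211], [0.535, 0.007, 0.21], [0.534, 0.017, 0.206], [0.534, 0.028, 0.204], [0.534, 0.025, 0.204], [0.533, 0.034, 0.203], [0.534, 0.07, 0.202], [0.534, 0.017, 0.202], [0.536, 0.038, 0.2], [0.534, 0.028, 0.2], [0.536, 0.034, 0.199], [0.536, 0.031, 0.199], [0.533, 0.036, 0.198], [0.535, 0.048, 0.197], [0.534, 0.071, 0.195], [0.535, 0.044, 0.195], [0.534, 0.074, 0.194], [0.534, 0.067, 0.193], [0.536, 0.039, 0.193], [0.537, 0.069, 0.191], [0.535, 0.047, 0.191]]
0.515 [[0.516, 0.031, 0.299], [0.513, 0.029, 0.297], [0.515, 0.033, 0.295], [0.513, 0.033, 0.29], [0.516, 0.029, 0.286], [0.514, 0.01, 0.215], [0.517, 0.009, 0.213
[... 493 characters left out ...]
, 0.022, 0.299], [0.605, 0.023, 0.293], [0.605, 0.028, 0.288], [0.604, 0.017, 0.286], [0.605, 0.032, 0.284], [0.604, 0.017, 0.281], [0.605, 0.031, 0.279], [0.605, 0.031, 0.276], [0.603, 0.031, 0.272], [0.606, -0.0, 0.213], [0.604, -0.001, 0.212], [0.603, 0.005, 0.211], [0.606, -0.0, 0.208], [0.605, 0.02, 0.206], [0.604, 0.029, 0.205], [0.605, 0.022, 0.204], [0.605, 0.012, 0.203], [0.606, 0.035, 0.201], [0.604, 0.028, 0.2], [0.607, 0.028, 0.199], [0.605, 0.049, 0.198], [0.606, 0.045, 0.196], [0.603, 0.044, 0.196], [0.604, 0.031, 0.196], [0.606, 0.037, 0.195], [0.605, 0.059, 0.195], [0.604, 0.067, 0.194], [0.605, 0.026, 0.193], [0.605, 0.06, 0.191], [0.604, 0.036, 0.19], [0.607, 0.036, 0.189]]
```

The gate is at about 1.2 rad and following well. I press down to the stop, watching the force.

```bash
python3 -m crank '[{"x":-0.3,"y":0,"z":0.5,"turn":0},{"x":0,"y":0,"z":0.5,"turn":0},{"x":0,"y":0,"z":0.4,"turn":0},{"x":0,"y":0,"z":0.2,"turn":0},{"x":0,"y":0,"z":0,"turn":0}]'
python3 -m crank '[{"x":0,"y":0,"z":0.2,"turn":0},{"x":0,"y":0,"z":0.1,"turn":0},{"x":0,"y":0,"z":0,"turn":0}]'
python3 - <<'E'
from h import *
m=model("side");a,d=manip.grab_frame("side");c=cloud("side",d,m)
for x in(.535,.515,.605):
  k=(abs(c[...,0]-x)<.003)&(c[...,1]>-.02)&(c[...,1]<.08)&(c[...,2]>.15)&(c[...,2]<.23)
  P=c[k];print(x,np.polyfit(P[P[:,1]<.04,1],P[P[:,1]<.04,2],1),P[P[:,1]<.04].mean(0),P[P[:,1]>.055].mean(0),P[:,1].min())
E
```

```text
time: 3.1
tool_pos: [0.566, 0.0168, 0.196]
tool_rot: [0.0, 0.707, 0.707, -0.0]
contact_force: [0.8, -0.1, 0.4]
gripper_width: 0.0
grasp_force: 0.4
time: 3.4
tool_pos: [0.566, 0.0169, 0.1932]
tool_rot: [0.0, 0.707, 0.707, -0.0]
contact_force: [-0.3, -1.6, 3.1]
gripper_width: 0.001
grasp_force: 1.0
0.535 [-0.12280996  0.19391784] [0.53501548 0.01295552 0.19232678] [0.53506099 0.06257208 0.19413028] -0.010951846396294972
0.515 [-0.05928948  0.19245026] [0.51492888 0.01734085 0.19142213] [0.5150375  0.06512564 0.1945672 ] -0.002568788206800488
0.605 [-0.0038508   0.19157973] [0.60492927 0.01469894 0.19152313] [0.6053176  0.06681637 0.19433381] -0.007902223649470465
```

```bash
python3 -m crank '[{"x":0,"y":0,"z":0.1,"turn":0},{"x":0,"y":0,"z":0,"turn":0}]';python3 -m crank '[{"x":0,"y":0,"z":0.1,"turn":0},{"x":0,"y":0,"z":0,"turn":0}]'
python3 - <<'E'
from h import *
m=model("side");a,d=manip.grab_frame("side");c=cloud("side",d,m)
cv2.imwrite("pics/s3.png",cv2.resize(a[180:350,220:380],None,fx=3.4,fy=3.4)[...,::-1])
k=(c[...,0]>.51)&(c[...,0]<.63)&(abs(c[...,0]-.566)>.022)
P=c[k&(c[...,1]>-.02)&(c[...,1]<.05)&(c[...,2]>.17)&(c[...,2]<.21)];print("gate",np.polyfit(P[:,1],P[:,2],1),len(P))
# grip, tray rear rim
w=np.zeros(a.shape[:2],bool);w[255:285,322:354]=1
P=c[w&(a.max(2)<70)&(c[...,2]>.31)];print("grip",P.mean(0))
P=c[(c[...,0]>.48)&(c[...,0]<.67)&(c[...,1]>.26)&(c[...,2]>.235)&(c[...,2]<.26)];print("rear rim",P.mean(0),np.load("/tmp/side0.npz")["c"][(c[...,0]>.48)&(c[...,0]<.67)&(c[...,1]>.26)&(c[...,2]>.235)&(c[...,2]<.26)].mean(0))
E
```

```text
time: 3.65
tool_pos: [0.566, 0.017, 0.1923]
tool_rot: [0.0, 0.707, 0.707, 0.0]
contact_force: [0.5, -1.8, 1.6]
gripper_width: -0.001
grasp_force: 1.2
time: 3.85
tool_pos: [0.566, 0.017, 0.1915]
tool_rot: [0.0, 0.707, 0.707, 0.0]
contact_force: [-0.5, -1.1, 2.9]
gripper_width: -0.001
grasp_force: 1.9
gate [0.04402529 0.18974241] 486
grip [0.4421766  0.16304411 0.34018918]
rear rim [0.57649162 0.27160208 0.24353144] [0.57581483 0.27720189 0.2532295 ]
```

View pics/s3.png

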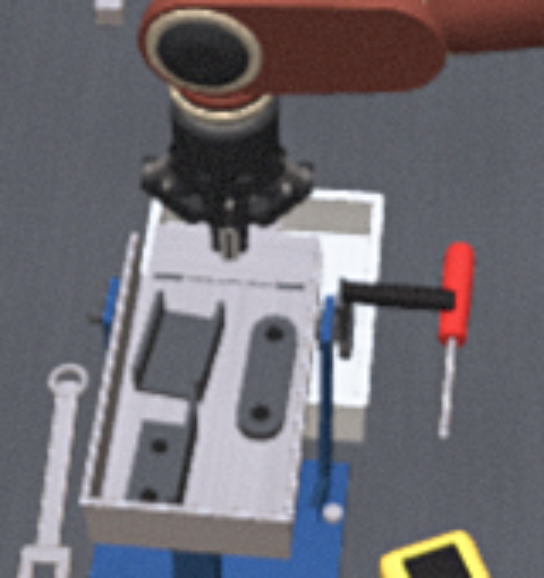

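The gate is in line with the tray floor, at (240,255), and the parts are undisturbed. I nudge it once more to confirm the stop, then retreat.

```bash
python3 -m crank '[{"x":0,"y":0,"z":0.1,"turn":0},{"x":0,"y":0,"z":0,"turn":0}]';python3 -m crank '[{"x":0,"y":0,"z":-1,"turn":0},{"x":0,"y":0,"z":-4,"turn":0},{"x":0,"y":0,"z":-4.5,"turn":0},{"x":0,"y":0,"z":-4.5,"turn":0},{"x":0,"y":0,"z":-4.5,"turn":0}]'
python3 - <<'E'
from h import *
m=model("side");a,d=manip.grab_frame("side");c=cloud("side",d,m)
k=(c[...,0]>.51)&(c[...,0]<.62)
for lo,hi in((-.005,.045),(.06,.1)):
  P=c[k&(c[...,1]>lo)&(c[...,1]<hi)&(c[...,2]>.17)&(c[...,2]<.2)];print(np.polyfit(P[:,1],P[:,2],1),P.mean(0),len(P))
w=np.zeros(a.shape[:2],bool);w[255:285,322:354]=1
P=c[w&(a.max(2)<70)&(c[...,2]>.31)];print("grip",P.mean(0),P.min(0),P.max(0),len(P))
m=model("scene");a,d=manip.grab_frame("scene");c=cloud("scene",d,m)
P=c[(c[...,0]>.40)&(c[...,0]<.475)&(c[...,1]>.12)&(c[...,1]<.2)&(c[...,2]>.32)&(c[...,2]<.36)];print("grip",P.mean(0),P.min(0),P.max(0),len(P))
E
```

```text
time: 4.1
tool_pos: [0.566, 0.017, 0.1911]
tool_rot: [0.0, 0.707, 0.707, 0.0]
contact_force: [-2.5, -1.5, 6.4]
gripper_width: 0.004
grasp_force: 3.4
time: 4.6
tool_pos: [0.5655, 0.0175, 0.3765]
tool_rot: [-0.001, 0.707, 0.707, 0.0]
contact_force: [0.3, -0.6, -0.5]
gripper_width: -0.003
grasp_force: 0.0
[0.04121382 0.1895168 ] [0.56508101 0.01983966 0.19033447] 631
[0.06028901 0.19013359] [0.56288876 0.07698575 0.19477499] 366
grip [0.4423798  0.16751111 0.34629297] [0.40958828 0.14975437 0.32068195] [0.47632475 0.96418271 1.43978788] 181
grip [0.44190122 0.15350393 0.33593725] [0.40545979 0.1456534  0.3284096 ] [0.4746093  0.16344527 0.34207957] 91
```

The gate is firm on its stop: the force rose to 6.4 N while the tip stayed put. The grip is at about (0.443, 0.156, 0.330), which matches the stand geometry. I go over and behind it.

```bash
python3 -m crank '[{"x":3.5,"y":-2.6,"z":-1,"turn":0},{"x":3.5,"y":-2.6,"z":-1,"turn":0},{"x":3.5,"y":-2.6,"z":0,"turn":0},{"x":3.5,"y":-2.6,"z":0,"turn":0},{"x":3.5,"y":-2.6,"z":0,"turn":0}]';python3 -m crank '[{"x":0,"y":0,"z":0,"turn":0},{"x":0,"y":0,"z":4,"turn":0},{"x":0,"y":0,"z":3,"turn":0},{"x":0,"y":0,"z":1.5,"turn":0},{"x":0,"y":0,"z":0,"turn":0}]'
```

```text
time: 5.2
tool_pos: [0.4345, 0.1934, 0.3945]
tool_rot: [-0.001, 0.707, 0.707, -0.0]
contact_force: [-0.3, -0.1, -1.3]
gripper_width: 0.002
grasp_force: 0.0
time: 5.7
tool_pos: [0.435, 0.1914, 0.307]
tool_rot: [-0.001, 0.707, 0.707, -0.002]
contact_force: [-1.2, -0.3, -0.8]
gripper_width: -0.0
grasp_force: 0.0
```

```bash
python3 -m crank '[{"x":-1,"y":0,"z":0,"turn":0},{"x":-0.8,"y":0,"z":0,"turn":0},{"x":-0.8,"y":0,"z":0,"turn":0},{"x":-0.8,"y":0,"z":0,"turn":0},{"x":-0.8,"y":0,"z":0,"turn":0}]';python3 -m crank '[{"x":-0.8,"y":0,"z":0,"turn":0},{"x":-0.7,"y":0,"z":0,"turn":0},{"x":-0.6,"y":0,"z":0,"turn":0},{"x":-0.6,"y":0,"z":0,"turn":0},{"x":0,"y":0,"z":0,"turn":0}]'
python3 - <<'E'
from h import *
a,d=manip.grab_frame("side");cv2.imwrite("pics/s4.png",cv2.resize(a[180:350,220:380],None,fx=3.4,fy=3.4)[...,::-1])
E
```

```text
time: 6.2
tool_pos: [0.4371, 0.1518, 0.3148]
tool_rot: [-0.0, 0.707, 0.708, 0.005]
contact_force: [-0.0, 10.2, 6.2]
gripper_width: 0.005
grasp_force: 4.8
time: 6.7
tool_pos: [0.4369, 0.1234, 0.3137]
tool_rot: [0.0, 0.707, 0.707, 0.003]
contact_force: [-1.1, 5.6, 3.7]
gripper_width: 0.0
grasp_force: 3.1
```

View pics/s4.png

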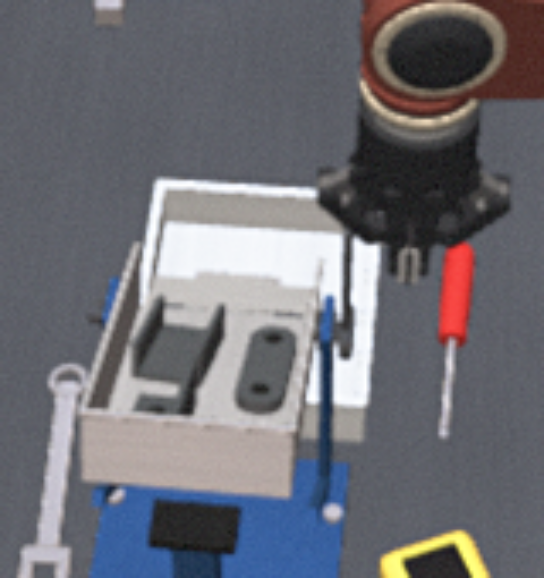

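Tray is at about 0.45 rad and the parts haven't slid yet. I continue slowly.

```bash
python3 -m crank '[{"x":-0.4,"y":0,"z":0,"turn":0},{"x":-0.4,"y":0,"z":0,"turn":0},{"x":-0.4,"y":0,"z":0,"turn":0},{"x":-0.4,"y":0,"z":0,"turn":0},{"x":-0.4,"y":0,"z":0,"turn":0}]';python3 -m crank '[{"x":-0.4,"y":0,"z":0,"turn":0},{"x":-0.3,"y":0,"z":0.1,"turn":0},{"x":-0.3,"y":0,"z":0.1,"turn":0},{"x":0,"y":0,"z":0,"turn":0},{"x":0,"y":0,"z":0,"turn":0}]';python3 -m crank '[{"x":-0.3,"y":0,"z":0.1,"turn":0},{"x":-0.3,"y":0,"z":0.1,"turn":0},{"x":-0.3,"y":0,"z":0.1,"turn":0},{"x":0,"y":0,"z":0,"turn":0},{"x":0,"y":0,"z":0,"turn":0}]'
python3 - <<'E'
from h import *
a,d=manip.grab_frame("side");b,d=manip.grab_frame("scene")
cv2.imwrite("pics/s5.png",np.hstack([cv2.resize(a[190:350,230:370],None,fx=2.8,fy=2.8),cv2.resize(b[170:330,250:390+0],None,fx=2.8,fy=2.8)])[...,::-1])
E
```

```text
time: 7.25
tool_pos: [0.4361, 0.1037, 0.3129]
tool_rot: [-0.001, 0.707, 0.707, 0.002]
contact_force: [-3.1, 5.0, 1.2]
gripper_width: -0.001
grasp_force: 2.7
time: 7.75
tool_pos: [0.4363, 0.0929, 0.3087]
tool_rot: [0.0, 0.707, 0.707, 0.001]
contact_force: [0.3, 2.6, 0.9]
gripper_width: 0.003
grasp_force: 1.1
time: 8.25
tool_pos: [0.4359, 0.0838, 0.3051]
tool_rot: [-0.0, 0.707, 0.707, -0.0]
contact_force: [0.4, 2.5, 2.0]
gripper_width: 0.004
grasp_force: 1.0
```

View pics/s5.png

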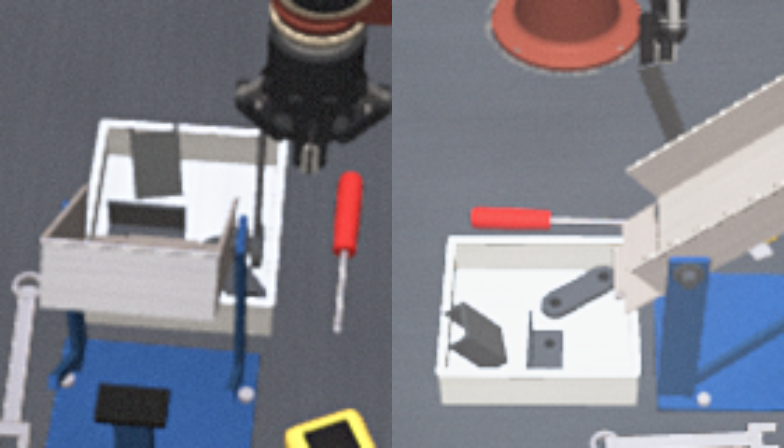

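All three parts are in the tote: channel (475,335), angle (545,345) and link (580,290) in the right half. I follow the lever back slowly.

```bash
for i in 1; do :; done
python3 -m crank '[{"x":0.4,"y":0,"z":0,"turn":0},{"x":0.5,"y":0,"z":0,"turn":0},{"x":0.5,"y":0,"z":0,"turn":0},{"x":0.5,"y":0,"z":0,"turn":0},{"x":0.5,"y":0,"z":0,"turn":0}]'
python3 -m crank '[{"x":0.5,"y":0,"z":0,"turn":0},{"x":0.5,"y":0,"z":0,"turn":0},{"x":0.5,"y":0,"z":0,"turn":0},{"x":0.5,"y":0,"z":0,"turn":0},{"x":0.5,"y":0,"z":0,"turn":0}]'
python3 -m crank '[{"x":0.4,"y":0,"z":0,"turn":0},{"x":0.4,"y":0,"z":0,"turn":0},{"x":0.4,"y":0,"z":0,"turn":0},{"x":0.4,"y":0,"z":0,"turn":0},{"x":0.3,"y":0,"z":0,"turn":0}]'
python3 -m crank '[{"x":0.3,"y":0,"z":0,"turn":0},{"x":0.3,"y":0,"z":0,"turn":0},{"x":0.3,"y":0,"z":0,"turn":0},{"x":0.3,"y":0,"z":0,"turn":0},{"x":0.2,"y":0,"z":0,"turn":0}]'
```

```text
time: 8.85
tool_pos: [0.4361, 0.1086, 0.3054]
tool_rot: [0.0, 0.707, 0.707, 0.0]
contact_force: [0.1, 2.2, 1.5]
gripper_width: -0.003
grasp_force: 1.1
time: 9.35
tool_pos: [0.4358, 0.1334, 0.3049]
tool_rot: [-0.0, 0.707, 0.707, -0.0]
contact_force: [0.9, 2.5, 0.2]
gripper_width: 0.0
grasp_force: 0.7
time: 9.85
tool_pos: [0.4359, 0.1523, 0.3051]
tool_rot: [-0.0, 0.707, 0.707, -0.0]
contact_force: [0.6, 1.4, -1.5]
gripper_width: 0.001
grasp_force: 1.2
time: 10.35
tool_pos: [0.436, 0.1663, 0.3053]
tool_rot: [-0.0, 0.707, 0.707, 0.0]
contact_force: [0.7, 2.0, -2.2]
gripper_width: -0.005
grasp_force: 1.3
```

```bash
python3 -m crank '[{"x":0.2,"y":0,"z":0,"turn":0},{"x":0.2,"y":0,"z":0,"turn":0},{"x":0.2,"y":0,"z":0,"turn":0},{"x":0.2,"y":0,"z":0,"turn":0},{"x":0.2,"y":0,"z":0,"turn":0}]'
python3 -m crank '[{"x":0.2,"y":0,"z":0,"turn":0},{"x":0.2,"y":0,"z":0,"turn":0},{"x":0.2,"y":0,"z":0,"turn":0},{"x":0.5,"y":0,"z":0,"turn":0},{"x":0.5,"y":0,"z":0,"turn":0}]'
python3 -m crank '[{"x":1,"y":0,"z":0,"turn":0},{"x":0,"y":0,"z":-4,"turn":0},{"x":0,"y":0,"z":-4,"turn":0},{"x":0,"y":0,"z":-4,"turn":0},{"x":0,"y":0,"z":0,"turn":0}]'
python3 - <<'E'
from h import *
m=model("side");a,d=manip.grab_frame("side");c=cloud("side",d,m);b,e=manip.grab_frame("scene")
for lo,hi in((-.005,.045),(.07,.25)):
  P=c[(c[...,0]>.52)&(c[...,0]<.62)&(c[...,1]>lo)&(c[...,1]<hi)&(c[...,2]>.17)&(c[...,2]<.21)];print(np.polyfit(P[:,1],P[:,2],1),P.mean(0),len(P))
cs=cloud("scene",e);k=(cs[...,0]>.4)&(cs[...,0]<.7)&(cs[...,1]>-.2)&(cs[...,1]<.06)&(cs[...,2]>.045)&(cs[...,2]<.062)
for C in(cs,np.load("/tmp/scene0.npz")["c"]):
  k=(C[...,0]>.46)&(C[...,0]<.7)&(C[...,1]>-.2)&(C[...,1]<.01)&(C[...,2]>.047)&(C[...,2]<.062);k[:, :255]=0;k[:,341:]=0
  print("tote",cv2.minAreaRect(C[k][:,:2].astype(np.float32)*1000))
cv2.imwrite("pics/s6.png",np.hstack([cv2.resize(a[190:350,230:370],None,fx=2.8,fy=2.8),cv2.resize(b[190:350,250:390],None,fx=2.8,fy=2.8)])[...,::-1])
E
```

```text
time: 10.85
tool_pos: [0.436, 0.1757, 0.3056]
tool_rot: [0.001, 0.707, 0.707, -0.0]
contact_force: [-0.3, -0.2, -0.0]
gripper_width: 0.0
grasp_force: 0.0
time: 11.35
tool_pos: [0.436, 0.1923, 0.3054]
tool_rot: [0.0, 0.707, 0.707, 0.0]
contact_force: [-0.3, 1.3, -0.5]
gripper_width: 0.001
grasp_force: 0.0
time: 11.85
tool_pos: [0.4373, 0.2031, 0.4327]
tool_rot: [0.003, 0.707, 0.707, 0.005]
contact_force: [-0.4, -0.0, 0.1]
gripper_width: -0.004
grasp_force: 0.0
[0.03752537 0.18955069] [0.5698144  0.02010436 0.19030512] 583
[0.00215393 0.1938481 ] [0.56960151 0.15755532 0.19418746] 2470
tote ((556.0322265625, -74.1966323852539), (165.56187438964844, 192.156005859375), 89.29761505126953)
tote ((555.4215087890625, -73.38130950927734), (165.17193603515625, 192.09239196777344), 88.84069061279297)
```

View pics/s6.png

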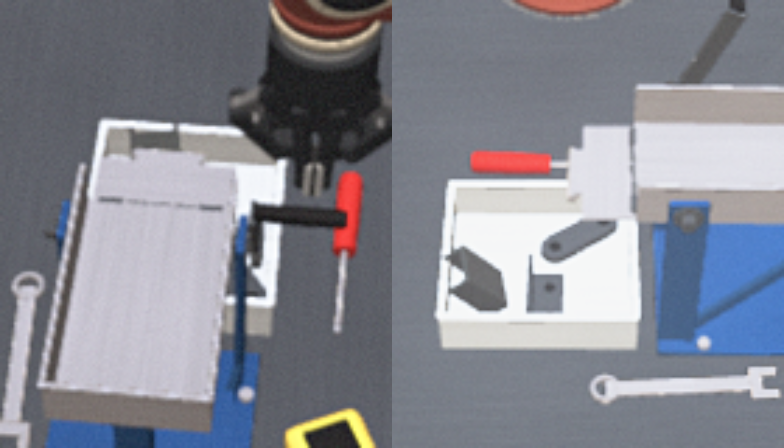

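The tray is empty and level. The gate is down at about 1.6 rad, all three parts lie in the tote (475,280; 545,290; 580,240), and the tote hasn't moved.

```bash
python3 -c "
from plant import manip
print(manip.job_done())"
```

```text
the job is handed in; nothing more can be done
None
```

The job is handed in at about 12 s of the 69 s allowed: the link, angle and channel are all in the tote, the tray was lowered under control and sits level on its rest, the gate is fully down, and the tote has not moved.

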